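# Make up two bead-making kits

## Robot

A 6-joint arm with a two-finger parallel gripper is mounted at the origin on a cart in front of the work surface, level with it; the furniture and walls round the work are solid. World frame = base frame: x ahead of the robot, y to its left, z up, the work surface at z = 0. Lengths are in m, angles in degrees, forces in N, time in s.
With the tool pointing down it reaches from about 0.3 to 0.75 m from the base axis. Payload 8.5 kg.
Tool frame: the origin (TCP) lies between the finger pads; the fingertips stand env.finger_overhang ahead of it and the grasp point (between the pads) lies 2 mm behind it (env.finger_overhang is the distance from the TCP to the fingertips, in m); z points along the fingers, y is the line along which they close (so a half turn about z gives the same grasp; the last joint's range is limited). The gripper opens to 85 mm and grips with 20 to 120 N. Pads are 22 mm wide; open, the fingers measure 114 mm over their backs; the gripper's body (76 mm by 85 mm) begins 54 mm behind the grasp point. The pads swing forward as they close: fully open they stand 13 mm farther back than shut.
Start: joints at [56.878, 21.807, 74.336, -0, 83.858, -12.336], TCP at [0.195, 0.514, 0.248] pointing down, gripper open.
Joint ranges: [-178.18, 178.18], [-50.72, 133.34], [12.68, 142.11], [-81.47, 261.47], [9.98, 163.14], [-165.26, 165.26]. Speed limits (degrees/s): [136.94, 136.94, 180, 180, 180, 180].

## Interface

Orientations are given as a 3x3 rotation matrix whose columns are the frame's x, y, z axes.
In Python, from rig import env gives the robot as it stands. The module is installed in compiled form; this text tells all that it offers.
- The arm moves only by the tool jog_arm, never from a script. Its arguments are lists of equal length, an entry for each row: "hand": the finger opening in m, from 0 to 0.0854; "travel": the shift along the world's x, y, z in m, a list of three; "yaw": the turn about the world's z in rad. A call has exactly 5 rows; each row shifts and turns the commanded pose from where the row before left it; what a row does not reach is not made up. A row lasts 1/8 s, in which the tool goes at most 62.5 mm and 10.7 degrees, less where a joint would pass 70% of its speed; a pose out of reach is approached as far as the arm can. A call is refused whole if a number of a shift passes 0.0625 or a number of a turn 0.188, either way. A call with a gripper value outside its range is refused whole. The fingers move at their own pace and stop on an object; "grip_force" is the grip in N (left out, the last holds). Time passes only in rows, so rows that do not move let the fingers close, or fill a call up. It gives the time, the measured TCP pose, the force, the opening and the grip force at its end, in the units of the state.
- env.observe(): the state, without advancing time (a new reading comes with each control period).
- env.get_image(name): name is "scene" or "side" or "wrist"; returns the picture (384x512x3 uint8, red, green, blue); there is no depth.
- env.calibration(name): a dict with "fx", "fy", "cx", "cy" (pixels), "position" and "rotation" of the camera in the world; the wrist camera has in their place "hand_eye" (4x4, takes a point from camera to tool coordinates, whose origin is the TCP and whose axes are the flange's). Camera axes: x right, y down, z forward; pixel columns grow to the right and rows downward; lengths in m; the calibration is good to about 2 mm. A picture is of the moment at which its call begins: read the wrist's pose just before it. calibration takes no time and is no camera call.
- env.close_job(): hands the job in; it is judged then, once.
The state is a dict: "time_s": time; "q": joint angles; "qvel": joint speeds; "joint_efforts": joint torques, N m; "position": TCP position; "tool_rot": TCP orientation; "ft_force": force on the tool from outside, world axes, zero at the start; "wrist_torque": the same for the moment, N m; "grip_width": finger opening in m; "gripper_force": force on a finger pad.
Only numpy, scipy, OpenCV 4.12 (cv2) and the standard library are available. Lean on these libraries where they do the work, as an engineer would, in place of code of your own. Each camera call takes 0.05 s, during which the arm holds its last target. There are 200 camera calls.

## Task

Make up the two bead-making kits, one thing to a pocket: the amber frit jar and the black graphite block go into the blue tray, the violet frit jar and the white rod scorer into the yellow tray. Either pocket of a tray will do, but set each thing upright or flat on the pocket floor, near the pocket's middle. Leave the pink timer and the red cap where they stand.

Things in the scene. Friction and masses are not known exactly. Their poses are not given: they have to be found in the camera images.
- amber_jar: closed glass frit jar, 50 mm in diameter, 49 mm tall, amber (orange-brown) granules under a white lid with a round amber (orange-brown) dot on it; the body is 49 mm wide, the lid 50 mm wide from 38 to 48 mm height and can be gripped anywhere round it. Origin: centre of the underside, z up. Goes into the blue tray. About 0.11 kg.
- violet_jar: closed glass frit jar, 50 mm in diameter, 49 mm tall, violet granules under a white lid with a round violet dot on it; the body is 49 mm wide, the lid 50 mm wide from 38 to 48 mm height and can be gripped anywhere round it. Origin: centre of the underside, z up. Goes into the yellow tray. About 0.11 kg.
- timer: pink kitchen timer standing upright, 42 mm (its x) by 64 mm (its y) by 66 mm tall, dark display and round buttons on its front. Origin: centre of the underside, z up. Belongs to neither kit; stays where it is.
- block: plain black graphite block lying flat, 52 mm (its x) by 60 mm (its y) by 24 mm high, about 0.13 kg. It fits a pocket only with its sides about parallel to the pocket's. Origin: centre of the underside, z up. Goes into the blue tray.
- scorer: white rod scorer, a small upright block, 31 mm (its x, from -15 to +16) by 32 mm (its y, from -16 to +16) and 70 mm tall, narrowing towards its top, about 0.05 kg. Origin: in the middle of the underside, z up. It stands upright on its foot and goes into the yellow tray.
- cap: red rubber cap, a small round plug 33 mm in diameter and 30 mm tall. Origin: centre of the underside. Belongs to neither kit; stays where it is. (A fixed drawer cabinet, 186 mm high, stands in the middle of the bench between the trays, over x = 0.48 to 0.74 m and y = -0.20 to +0.055 m; carry things over or around it.)
- blue_tray: blue plastic kit tray, fixed to the bench, 84 mm (its x) by 164 mm (its y), 8 mm high over all. Two square pockets, 76 by 76 mm, lie side by side along y, centred at y = -40 mm and y = +40 mm (x = 0); pocket floor (grey felt) 3 mm above the bench, the lips and the rib between the pockets 4 mm thick and standing 5 mm above that floor. Origin: centre of the underside, z up.
- yellow_tray: yellow plastic kit tray, fixed to the bench, 84 mm (its x) by 164 mm (its y), 8 mm high over all. Two square pockets, 76 by 76 mm, lie side by side along y, centred at y = -40 mm and y = +40 mm (x = 0); pocket floor (grey felt) 3 mm above the bench, the lips and the rib between the pockets 4 mm thick and standing 5 mm above that floor. Origin: centre of the underside, z up.
Things that resemble listed ones, but are neither listed nor needed, are in the scene too. What is shaped like the amber_jar but green is not meant.

How it is judged:
By the outcome, as a careful person would: the job done as asked, in the order asked, and still so for the second after the job is handed in, with the robot touching nothing.
It also fails if it takes over 136 s, if anything falls off the work surface, if the arm or the gripper's body presses on something with over 40 N, if the wrist force passes 120 N, or if a joint passes its speed limit or range.

## Working session

There is one attempt and no reset: what is moved stays moved. The work goes in short steps, Python scripts to look and compute and a tool call to move; the robot and the scene stay as the last step left them, time stands still between calls to the robot, and variables do not carry over. Pictures are saved under pics/ and viewed, at most 14 in all, crops included, and the job is handed in when it is done.

Besides the shell and the picture viewer there is one more tool, called as a command line: name --pt "numbers of a row" for each row, then --argument value for the rest. jog_arm: Moves the arm, as the interface text tells. Its arguments: {"type":"object","properties":{"hand":{"type":"array"},"travel":{"type":"array"},"yaw":{"type":"array"},"grip_force":{"type":"number"}},"required":["hand","travel","yaw"]}

```bash
ls; mkdir -p pics; python3 - <<'E'
from rig import env
import cv2,numpy as np
a=[env.get_image(n) for n in("scene","side","wrist")]
for n,i in zip(("scene","side","wrist"),a): cv2.imwrite(f"pics/{n}0.png",i[...,::-1])
for n in("scene","side","wrist"): print(n,env.calibration(n))
s=env.observe();print(env.finger_overhang,s)
E
```

```text
pics
scene {'fx': 411.3921731479865, 'fy': 411.3921731479865, 'cx': 257.86341508692476, 'cy': 188.9586355056711, 'position': array([ 0.05918738, -0.62210637,  0.9099422 ]), 'rotation': array([[ 0.76970054, -0.46234054,  0.44022983],
       [-0.63838294, -0.56315326,  0.52471481],
       [ 0.00531993, -0.68490849, -0.72860968]])}
side {'fx': 390.14653751487486, 'fy': 390.14653751487486, 'cx': 252.6613936602918, 'cy': 186.26337656112992, 'position': array([ 0.27222435, -0.59983742,  1.08005478]), 'rotation': array([[ 0.88610703, -0.38717447,  0.25477493],
       [-0.46338013, -0.75150983,  0.46958688],
       [ 0.00965381, -0.53416187, -0.8453271 ]])}
wrist {'fx': 278.5330327475141, 'fy': 278.5330327475141, 'cx': 255.80577560496573, 'cy': 189.52347181146504, 'hand_eye': array([[ 3.78834465e-04, -9.66144982e-01, -2.57999479e-01,
         6.64841558e-02],
       [ 9.99999918e-01,  3.29758242e-04,  2.33489476e-04,
         4.09248079e-04],
       [-1.40507231e-04, -2.57999546e-01,  9.66145028e-01,
        -1.24794178e-01],
       [ 0.00000000e+00,  0.00000000e+00,  0.00000000e+00,
         1.00000000e+00]])}
0.017 {'time_s': 0.15, 'q': array([ 5.68782483e+01,  2.18314488e+01,  7.43713519e+01,  2.40611337e-04,
        8.38602194e+01, -1.23349702e+01]), 'qvel': array([-0.03665682, -0.00608059, -0.20180562, -0.10491446,  0.01296407,
        0.07663812]), 'joint_efforts': array([ 1.34594375e-03, -4.48627853e+01, -2.31345105e+01, -3.12315606e-04,
        3.75310454e-03, -4.05236420e-06]), 'position': array([0.19506728, 0.51402235, 0.2478801 ]), 'tool_rot': array([[-9.34907344e-01,  3.54891380e-01, -6.04508318e-04],
       [ 3.54891815e-01,  9.34906923e-01, -9.18903483e-04],
       [ 2.39048086e-04, -1.07362467e-03, -9.99999395e-01]]), 'ft_force': array([ 0.16755929,  1.00216629, -0.18540265]), 'wrist_torque': array([ 0.01811572,  0.0428605 , -0.06237296]), 'gripper_force': 0.0, 'grip_width': 0.08529947563945912}
```

View pics/scene0.png

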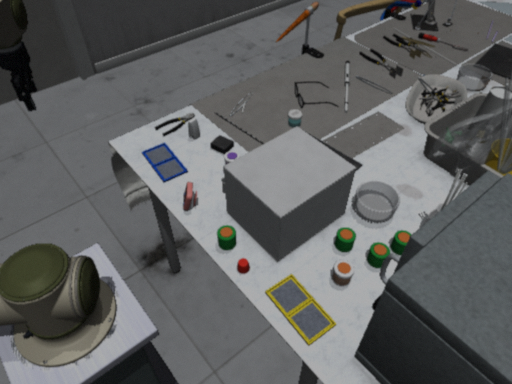

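View pics/side0.png

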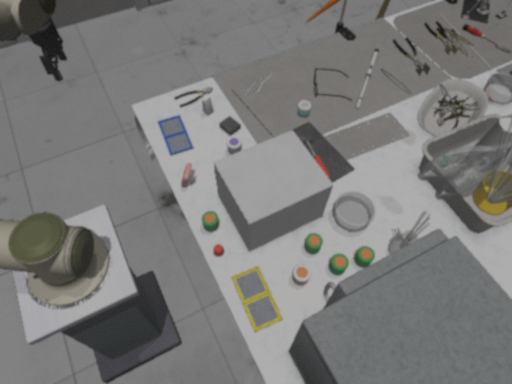

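View pics/wrist0.png

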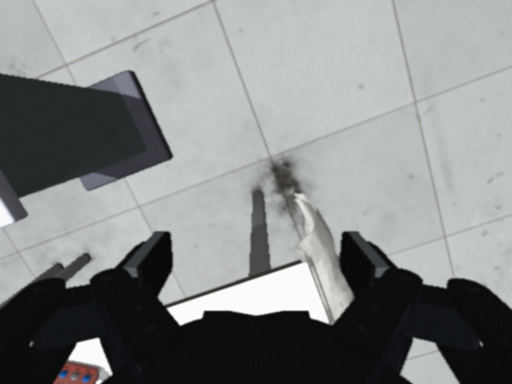

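The scene view shows the blue tray at about (165,162), the yellow tray at (300,308), the timer at (190,195), the cap at (243,266) and the black block at (222,144).
- **Amber jar:** candidates are (344,272), with a white lid and amber dot, and (227,237), (345,239), (378,255) and (401,241), all green. (344,272) fits.
- **Violet jar:** (232,158). The teal-sided jar at (295,117) is a lookalike.
- **Scorer:** the upright pale piece at (194,128).

I'll confirm these in one enlarged crop.

```bash
cat > h.py <<'E'
import numpy as np,cv2
from rig import env
def ray(n,uv,st=None):
    c=env.calibration(n)
    d=np.array([(uv[0]-c['cx'])/c['fx'],(uv[1]-c['cy'])/c['fy'],1.])
    if n=='wrist':
        T=c['hand_eye'];R=np.array(st['tool_rot']);return R@T[:3,3]+st['position'],R@T[:3,:3]@d
    return np.array(c['position']),np.array(c['rotation'])@d
def onz(n,uv,z,st=None):
    p,d=ray(n,uv,st);return p+d*(z-p[2])/d[2]
def tri(r):
    A=[];b=[]
    for p,d in r:
        d=d/np.linalg.norm(d);M=np.eye(3)-np.outer(d,d);A.append(M);b.append(M@p)
    return np.linalg.lstsq(np.vstack(A),np.hstack(b),rcond=None)[0]
def crop(img,x0,y0,x1,y1,k):return cv2.resize(img[y0:y1,x0:x1],None,fx=k,fy=k,interpolation=cv2.INTER_CUBIC)
E
python3 - <<'E'
import cv2,numpy as np
from h import *
a=cv2.imread("pics/scene0.png");b=cv2.imread("pics/side0.png")
t=np.vstack([np.hstack([crop(a,130,100,260,175,3),crop(a,290,215,420,290,3)]),np.hstack([crop(b,130,80,260,155,3),crop(b,265,220,395,295,3)])])
cv2.imwrite("pics/c1.png",t);print(t.shape)
P=lambda s,d:print(tri([ray('scene',s),ray('side',d)]).round(3))
for n,s,d in[("amb",(344,268),(302,271)),("vio",(232,156),(234,142)),("blk",(222,143),(230,125)),("scor",(192,121),(207,101)),("cap",(243,263),(219,249)),("tim",(189,190),(187,173)),("blue",(165,162),(176,135)),("yel",(300,308),(257,298)),("grn",(227,232),(210,216)),("g2",(345,235),(314,238))]:
    print(n,end=' ');P(s,d)
for c in[(143,151),(165,144),(187,173),(163,181)]:print('b',onz('scene',c,.008).round(3))
for c in[(266,292),(293,276),(335,324),(309,342)]:print('y',onz('scene',c,.008).round(3))
E
```

```text
(450, 780, 3)
amb [ 0.58  -0.333  0.037]
vio [0.611 0.162 0.043]
blk [0.641 0.258 0.017]
scor [0.599 0.361 0.065]
cap [ 0.404 -0.156  0.018]
tim [0.417 0.101 0.068]
blue [ 0.456  0.322 -0.006]
yel [ 0.439 -0.33  -0.004]
grn [ 0.425 -0.056  0.033]
g2 [ 0.671 -0.257  0.018]
b [0.422 0.399 0.008]
b [0.496 0.384 0.008]
b [0.477 0.22  0.008]
b [0.401 0.237 0.008]
y [ 0.4   -0.25   0.008]
y [ 0.481 -0.259  0.008]
y [ 0.469 -0.414  0.008]
y [ 0.393 -0.406  0.008]
```

View pics/c1.png

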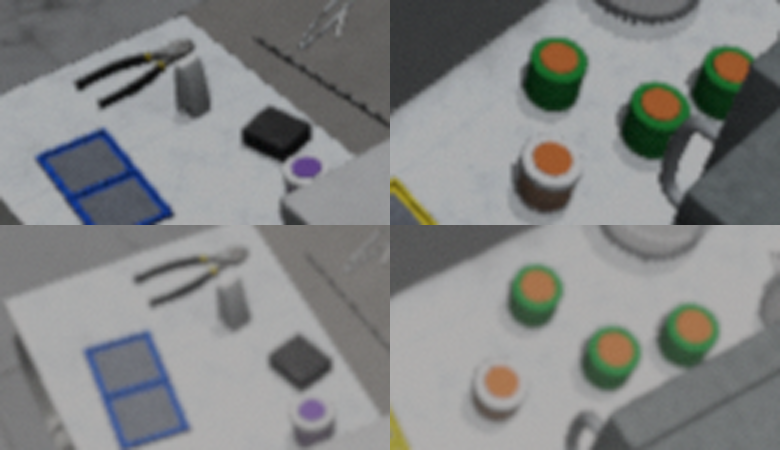

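The crops confirm it: the amber dot under a white lid is the jar at scene (344,272), and its neighbours have green lids. Violet is at (232,158), the block at (222,144), and the tapered scorer at (194,128) stands by the pliers. I'll move over the left side for a closer look, turning the tool so the fingers close along x.

jog_arm --hand '[0.085,0.085,0.085,0.085,0.085]' --pt "0.03 -0.024 0.008" --pt "0.03 -0.024 0.008" --pt "0.03 -0.024 0.008" --pt "0.03 -0.024 0.008" --pt "0.03 -0.024 0.008" --yaw '[-0.131,-0.131,-0.131,-0.131,-0.131]'

```text
time_s: 0.78
position: [0.346, 0.3933, 0.2884]
tool_rot: [[-0.522, 0.853, -0.0], [0.853, 0.522, -0.0], [0.0, -0.0, -1.0]]
ft_force: [0.1, 0.6, -0.5]
grip_width: 0.0851
gripper_force: 0.0
```

jog_arm --hand '[0.085,0.085,0.085,0.085,0.085]' --pt "0.036 -0.03 0.01" --pt "0.036 -0.03 0.01" --pt "0.036 -0.03 0.01" --pt "0.036 -0.03 0.01" --pt "0 0 0" --yaw '[-0.16,-0.16,-0.16,-0.16,0]'

```text
time_s: 1.4
position: [0.4911, 0.2723, 0.3281]
tool_rot: [[0.091, 0.996, 0.0], [0.996, -0.091, -0.0], [-0.0, 0.0, -1.0]]
ft_force: [-0.9, -0.0, -0.8]
grip_width: 0.0852
gripper_force: 0.0
```

```bash
cat > look.py <<'E'
import sys,pickle
from h import *
n=sys.argv[1];s=env.observe();i=env.get_image('wrist')
cv2.imwrite(f'pics/{n}.png',i[...,::-1]);pickle.dump({k:s[k] for k in('position','tool_rot')},open(f'pics/{n}.pkl','wb'))
R=s['tool_rot'];print(s['time_s'],s['position'].round(4),'yaw',np.degrees(np.arctan2(R[1,1],R[0,1])).round(2),s['grip_width'],s['q'].round(0))
E
python3 look.py w1
```

```text
1.4 [0.4911 0.2723 0.3281] yaw -5.24 0.08515686691771462 [17. 21. 63. -0. 96. 22.]
```

View pics/w1.png

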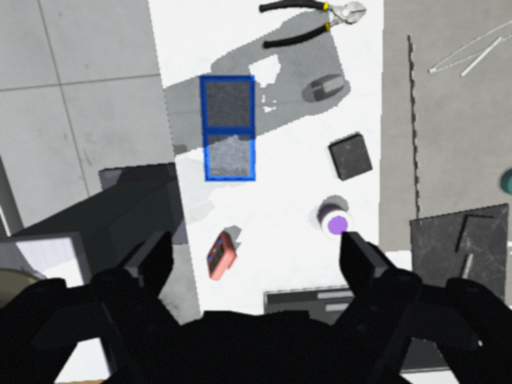

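The wrist view shows:
- blue tray at (229,128)
- scorer at (324,90), slim and upright
- block at (350,156), slightly turned
- violet jar lid at (338,225)
- timer at (221,255)

I'll take a second view on the way right, for heights.

jog_arm --hand '[0.085,0.085,0.085,0.085,0.085]' --pt "-0.015 -0.03 0.004" --pt "-0.015 -0.03 0.004" --pt "-0.015 -0.03 0.004" --pt "-0.015 -0.02 0" --pt "0 0 0" --yaw '[0,0,0,0,0]'

```text
time_s: 2.08
position: [0.4278, 0.1644, 0.3406]
tool_rot: [[0.086, 0.996, 0.0], [0.996, -0.086, 0.0], [0.0, 0.0, -1.0]]
ft_force: [0.5, 1.1, -0.4]
grip_width: 0.0854
gripper_force: 0.0
```

```bash
python3 look.py w2; python3 - <<'E'
from h import *
import pickle
S={k:pickle.load(open(f'pics/{k}.pkl','rb')) for k in('w1','w2')}
I={k:cv2.imread(f'pics/{k}.png') for k in S}
def seg(k,lo,hi,box):
    h=cv2.cvtColor(I[k],cv2.COLOR_BGR2HSV);m=cv2.inRange(h,lo,hi);n=np.zeros_like(m);x0,y0,x1,y1=box;n[y0:y1,x0:x1]=m[y0:y1,x0:x1]
    c=max(cv2.findContours(n,cv2.RETR_EXTERNAL,cv2.CHAIN_APPROX_NONE)[0],key=cv2.contourArea);return c
for k in S:
    c=seg(k,(105,120,60),(125,255,255),(150,0,300,250));r=cv2.minAreaRect(c);B=cv2.boxPoints(r)
    w=np.array([onz('wrist',p,.008,S[k]) for p in B]);print(k,'blue',r,w[:,:2].round(4).tolist(),w.mean(0).round(4))
    v=seg(k,(120,80,60),(150,255,255),(250,0,420,300));r=cv2.minAreaRect(v);print('vio',r[0],onz('wrist',r[0],.049,S[k]).round(4))
t=np.hstack([crop(I['w1'],290,60,390,210,4),crop(I['w2'],290,0,390,150,4)]);cv2.imwrite('pics/c2.png',t);print(t.shape)
E
```

```text
2.075 [0.4278 0.1644 0.3406] yaw -4.92 0.085350160464302 [ 6.  9. 77.  0. 94. 11.]
w1 blue ((226.5, 127.5), (105.0, 55.0), 90.0) [[0.4169, 0.4032], [0.4985, 0.3957], [0.4836, 0.236], [0.3939, 0.2442]] [0.4482 0.3198 0.008 ]
vio (337.0, 225.0) [0.6066 0.1623 0.049 ]
w2 blue ((263.0, 54.5), (109.0, 56.0), 90.0) [[0.4161, 0.3921], [0.4963, 0.3852], [0.4883, 0.2348], [0.4003, 0.2423]] [0.4502 0.3136 0.008 ]
vio (376.5000305175781, 152.00003051757812) [0.6073 0.1618 0.049 ]
(600, 800, 3)
```

View pics/c2.png

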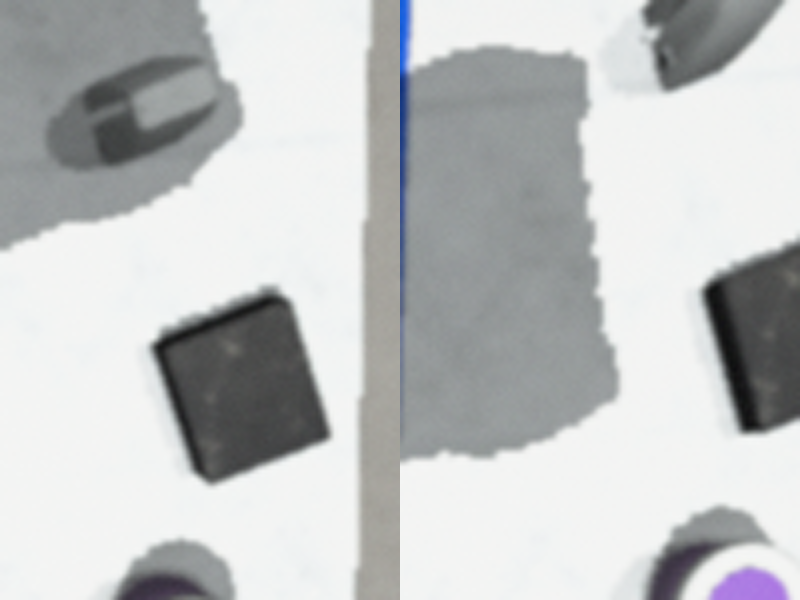

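The second crop places the block and the violet jar; the scorer is cut off here, so I'll look at it again later. The violet lid agrees in both views at z=0.049. Next, the right side.

jog_arm --hand '[0.085,0.085,0.085,0.085,0.085]' --pt "0.008 -0.05 0" --pt "0.008 -0.056 0" --pt "0.008 -0.056 0" --pt "0.008 -0.056 0" --pt "0.008 -0.056 0" --yaw '[0,0,0,0,0]'

```text
time_s: 2.75
position: [0.47, -0.1107, 0.34]
tool_rot: [[0.085, 0.996, -0.0], [0.996, -0.085, 0.001], [0.001, -0.0, -1.0]]
ft_force: [0.7, 1.2, 1.0]
grip_width: 0.0849
gripper_force: 0.0
```

jog_arm --hand '[0.085,0.085,0.085,0.085,0.085]' --pt "0.01 -0.05 0" --pt "0.01 -0.05 -0.01" --pt "0.01 -0.05 -0.01" --pt "0.01 -0.02 -0.01" --pt "0 0 0" --yaw '[0,0,0,0,0]'

```text
time_s: 3.38
position: [0.5101, -0.28, 0.3083]
tool_rot: [[0.087, 0.996, -0.002], [0.996, -0.087, 0.002], [0.002, -0.003, -1.0]]
ft_force: [-0.2, 0.5, -1.1]
grip_width: 0.0852
gripper_force: 0.0
```

```bash
python3 look.py w3; python3 - <<'E'
from h import *
import pickle
S=pickle.load(open('pics/w1.pkl','rb'))
for z in(.024,):
    B=[onz('wrist',p,z,S)[:2] for p in[(330,146.3),(361.3,134.5),(372,169.3),(343,180.8)]];B=np.array(B)
    print('block',B.round(4).tolist(),B.mean(0).round(4),[np.linalg.norm(B[i]-B[i-1]).round(4) for i in range(4)])
E
```

```text
3.375 [ 0.5101 -0.28    0.3083] yaw -4.96 0.08515813370658659 [-40.  23.  62.   0.  95. -35.]
block [[0.6048, 0.2818], [0.6524, 0.2953], [0.6694, 0.24], [0.624, 0.2256]] [0.6376 0.2607] [np.float64(0.0594), np.float64(0.0494), np.float64(0.0578), np.float64(0.0476)]
```

View pics/w3.png

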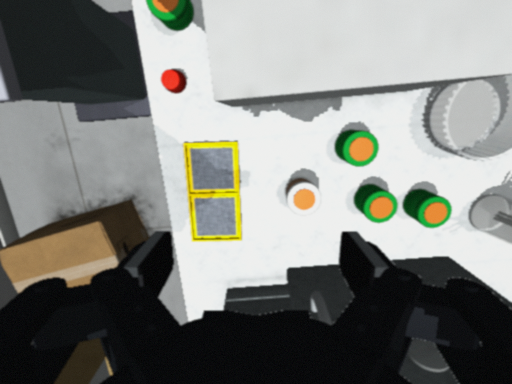

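The wrist view shows the amber jar's lid at (304,198), green jars at (357,148), (380,205) and (433,210), the yellow tray at (214,191) and the cap at (173,80).

```bash
python3 - <<'E'
from h import *
import pickle
S=pickle.load(open('pics/w3.pkl','rb'));im=cv2.imread('pics/w3.png');sc=cv2.imread('pics/scene0.png')
def cen(im,lo,hi,box):
    x0,y0,x1,y1=box;m=cv2.inRange(cv2.cvtColor(im[y0:y1,x0:x1],cv2.COLOR_BGR2HSV),lo,hi)
    c=max(cv2.findContours(m,cv2.RETR_EXTERNAL,cv2.CHAIN_APPROX_NONE)[0],key=cv2.contourArea);return c+[x0,y0]
def mid(c):M=cv2.moments(c);return M['m10']/M['m00'],M['m01']/M['m00']
a=mid(cen(im,(5,120,120),(20,255,255),(285,180,325,220)));b=mid(cen(sc,(5,120,100),(20,255,255),(330,258,358,275)))
print('amber',a,b,tri([ray('wrist',a,S),ray('scene',b)]).round(4),onz('wrist',a,.049,S).round(4))
v=mid(cen(sc,(120,60,60),(150,255,255),(222,148,242,166)));S2=pickle.load(open('pics/w2.pkl','rb'))
print('violet',v,tri([ray('wrist',(376.5,152),S2),ray('scene',v)]).round(4))
c=cen(im,(22,100,80),(35,255,255),(170,130,255,250));q=cv2.approxPolyDP(cv2.convexHull(c),6,True)[:,0]
w=np.array([onz('wrist',p,.008,S)[:2] for p in q]);print('yel',q.tolist(),w.round(4).tolist(),w.mean(0).round(4))
S1=pickle.load(open('pics/w1.pkl','rb'));c=cen(cv2.imread('pics/w1.png'),(105,120,60),(125,255,255),(190,60,270,200));q=cv2.approxPolyDP(cv2.convexHull(c),6,True)[:,0]
w=np.array([onz('wrist',p,.008,S1)[:2] for p in q]);print('blue',q.tolist(),w.round(4).tolist(),w.mean(0).round(4))
E
```

```text
amber (303.8586206896552, 198.96609195402297) (343.6036585365854, 267.530487804878) [ 0.5734 -0.3365  0.0477] [ 0.5728 -0.3357  0.049 ]
violet (231.65400843881852, 155.36286919831224) [0.6085 0.1614 0.0473]
yel [[236, 141], [241, 239], [193, 241], [183, 144]] [[0.4807, -0.2485], [0.4722, -0.4091], [0.3923, -0.4059], [0.4002, -0.2461]] [ 0.4364 -0.3274]
blue [[252, 75], [254, 180], [205, 180], [199, 77]] [[0.4955, 0.396], [0.4836, 0.236], [0.4037, 0.2433], [0.4165, 0.4004]] [0.4498 0.3189]
```

Amber lid: (0.573, -0.336) at 0.048 high. The tray centres and turns are known too. Grasping amber.

jog_arm --hand '[0.085,0.085,0.085,0.085,0.085]' --pt "0.0125 -0.011 -0.02" --pt "0.0125 -0.011 -0.02" --pt "0.0125 -0.011 -0.02" --pt "0.0125 -0.011 -0.02" --pt "0.0125 -0.011 -0.02" --yaw '[0,0,0,0,0]'

```text
time_s: 4.05
position: [0.5727, -0.3333, 0.2107]
tool_rot: [[0.085, 0.996, 0.001], [0.996, -0.085, -0.001], [-0.0, 0.001, -1.0]]
ft_force: [0.3, 1.0, -0.1]
grip_width: 0.085
gripper_force: 0.0
```

jog_arm --hand '[0.085,0.085,0.085,0.085,0.085]' --pt "0 0 -0.05" --pt "0 0 -0.05" --pt "0 0 -0.04" --pt "0 0 -0.032" --pt "0 0 0" --yaw '[0,0,0,0,0]'

```text
time_s: 4.68
position: [0.5715, -0.3327, 0.0371]
tool_rot: [[0.085, 0.996, -0.003], [0.996, -0.085, 0.003], [0.002, -0.003, -1.0]]
ft_force: [0.5, -0.4, 0.1]
grip_width: 0.0851
gripper_force: 0.0
```

jog_arm --hand '[0.04,0.04,0.04,0.04,0.04]' --pt "0 0 0" --pt "0 0 0" --pt "0 0 0" --pt "0 0 0" --pt "0 0 0" --yaw '[0,0,0,0,0]' --grip_force 40

```text
time_s: 5.3
position: [0.5725, -0.335, 0.0407]
tool_rot: [[0.087, 0.996, 0.003], [0.996, -0.087, -0.002], [-0.002, 0.003, -1.0]]
ft_force: [0.3, 0.9, 6.3]
grip_width: 0.0488
gripper_force: 40.5
```

jog_arm --hand '[0.04,0.04,0.04,0.04,0.04]' --pt "0 0 0.03" --pt "0 0 0.055" --pt "0 0 0.058" --pt "0 0 0.058" --pt "0 0 0.058" --yaw '[0,0,0,0,0]'

```text
time_s: 5.92
position: [0.5713, -0.3344, 0.3005]
tool_rot: [[0.087, 0.996, 0.001], [0.996, -0.087, -0.001], [-0.001, 0.001, -1.0]]
ft_force: [-0.4, -0.8, -0.9]
grip_width: 0.0484
gripper_force: 41.6
```

jog_arm --hand '[0.04,0.04,0.04,0.04,0.04]' --pt "-0.01 0.055 0" --pt "-0.01 0.058 0" --pt "-0.01 0.058 0" --pt "-0.01 0.058 0" --pt "-0.01 0.058 0" --yaw '[0,0,0,0,0]'

```text
time_s: 6.55
position: [0.5208, -0.0459, 0.2984]
tool_rot: [[0.087, 0.996, 0.002], [0.996, -0.087, -0.0], [-0.0, 0.002, -1.0]]
ft_force: [1.2, 0.9, -0.8]
grip_width: 0.0481
gripper_force: 41.7
```

jog_arm --hand '[0.04,0.04,0.04,0.04,0.04]' --pt "-0.01 0.058 0" --pt "-0.01 0.058 0" --pt "-0.01 0.058 0" --pt "-0.01 0.058 0" --pt "-0.01 0.058 0" --yaw '[0,0,0,0,0]'

```text
time_s: 7.18
position: [0.4708, 0.244, 0.2984]
tool_rot: [[0.087, 0.996, 0.002], [0.996, -0.087, 0.0], [0.001, 0.002, -1.0]]
ft_force: [1.5, -0.0, -0.9]
grip_width: 0.0486
gripper_force: 41.7
```

jog_arm --hand '[0.04,0.04,0.04,0.04,0.04]' --pt "-0.006 0.038 -0.03" --pt "-0.006 0.038 -0.04" --pt "-0.006 0.039 -0.045" --pt "0 0 -0.058" --pt "0 0 -0.05" --yaw '[0,0,0,0,0.008]'

```text
time_s: 7.8
position: [0.4533, 0.3577, 0.0734]
tool_rot: [[0.078, 0.997, 0.001], [0.997, -0.078, 0.0], [0.001, 0.001, -1.0]]
ft_force: [-0.0, -0.0, -0.8]
grip_width: 0.0485
gripper_force: 41.7
```

jog_arm --hand '[0.04,0.04,0.04,0.04,0.04]' --pt "0 0 -0.015" --pt "0 0 -0.008" --pt "0 0 0" --pt "0 0 0" --pt "0 0 0" --yaw '[0,0,0,0,0]'

```text
time_s: 8.43
position: [0.4541, 0.3574, 0.0523]
tool_rot: [[0.079, 0.997, 0.002], [0.997, -0.079, 0.001], [0.001, 0.002, -1.0]]
ft_force: [-0.4, -0.3, -0.8]
grip_width: 0.0483
gripper_force: 41.8
```

```bash
python3 - <<'E'
from h import *
s=env.observe();print(s['position'],s['ft_force'])
a=env.get_image('scene')[...,::-1];b=env.get_image('side')[...,::-1]
cv2.imwrite('pics/c3.png',np.hstack([crop(a,110,90,240,220,3),crop(b,120,70,250,200,3)]))
E
```

```text
[0.45407874 0.35735271 0.0523284 ] [-0.36922059 -0.30415472 -0.82601945]
```

View pics/c3.png

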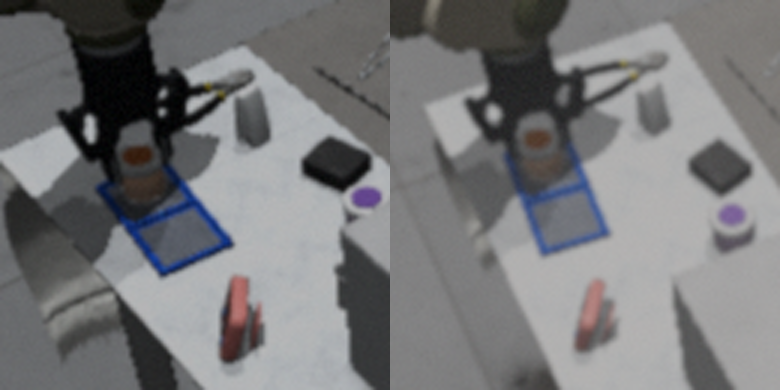

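The jar hangs upright above the middle of the far blue pocket, at about (140,180) in the left crop. I'll lower it gently.

jog_arm --hand '[0.04,0.04,0.04,0.04,0.04]' --pt "0 0 -0.005" --pt "0 0 -0.003" --pt "0 0 -0.001" --pt "0 0 0" --pt "0 0 0" --yaw '[0,0,0,0,0]'

```text
time_s: 9.15
position: [0.4535, 0.3573, 0.0436]
tool_rot: [[0.079, 0.997, 0.001], [0.997, -0.079, 0.0], [0.0, 0.0, -1.0]]
ft_force: [-5.3, -2.1, 14.0]
grip_width: 0.0491
gripper_force: 43.0
```

jog_arm --hand '[0.06,0.085,0.085,0.085,0.085]' --pt "0 0 0" --pt "0 0 0" --pt "0 0 0.01" --pt "0 0 0.05" --pt "0 0 0.06" --yaw '[0,0,0,0,0]'

```text
time_s: 9.78
position: [0.4533, 0.3569, 0.1635]
tool_rot: [[0.079, 0.997, -0.002], [0.997, -0.079, -0.001], [-0.001, -0.002, -1.0]]
ft_force: [0.9, 0.6, 0.3]
grip_width: 0.0848
gripper_force: 0.0
```

jog_arm --hand '[0.085,0.085,0.085,0.085,0.085]' --pt "0.02 -0.005 0.04" --pt "0.03 -0.005 0.03" --pt "0.03 -0.005 0.02" --pt "0.03 -0.005 0" --pt "0 0 0" --yaw '[0,0.12,0.12,0.12,0]'

```text
time_s: 10.4
position: [0.5649, 0.3364, 0.252]
tool_rot: [[-0.276, 0.961, -0.0], [0.961, 0.276, -0.0], [-0.0, -0.0, -1.0]]
ft_force: [-0.4, 0.2, -0.7]
grip_width: 0.085
gripper_force: 0.0
```

```bash
python3 look.py w4
```

```text
10.4 [0.5649 0.3364 0.252 ] yaw 16.01 0.0849789106012376 [20. 33. 55. -0. 92.  4.]
```

View pics/w4.png

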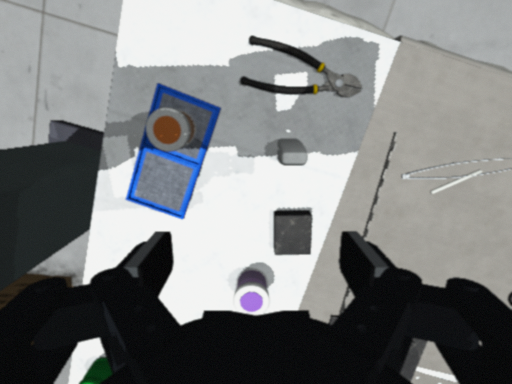

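The jar is standing in the far blue pocket at (168,130). The block at (292,232) is now parallel to the fingers, and the scorer is at (293,150). I'll measure the block from here and the scorer from here plus w1.

```bash
python3 - <<'E'
from h import *
import pickle
S=pickle.load(open('pics/w4.pkl','rb'));im=cv2.imread('pics/w4.png');S1=pickle.load(open('pics/w1.pkl','rb'))
g=cv2.cvtColor(im,cv2.COLOR_BGR2GRAY)[195:265,262:325];m=(g<110).astype(np.uint8)
c=max(cv2.findContours(m,0,1)[0],key=cv2.contourArea)+[262,195];r=cv2.minAreaRect(c);print(r)
B=np.array([(274,211),(311,210),(311,254),(275,255)],float)
w=np.array([onz('wrist',p,.024,S)[:2] for p in B]);print('blk',w.round(4).tolist(),w.mean(0).round(4))
q=(292.5,232.5);print('height tri',tri([ray('wrist',q,S),ray('wrist',(351.6,157.7),S1)]).round(4))
print('blue')
h=cv2.cvtColor(im,cv2.COLOR_BGR2HSV);m=cv2.inRange(h,(105,120,60),(125,255,255))[70:230,110:230]
c=np.vstack(cv2.findContours(m,0,1)[0])+[110,70];Q=cv2.approxPolyDP(cv2.convexHull(c),6,True)[:,0];print([(p.tolist(),onz('wrist',p,.008,S)[:2].round(4).tolist()) for p in Q])
print('jar',onz('wrist',(168,130),.052,S).round(4))
cv2.imwrite('pics/c4.png',np.hstack([crop(im,265,120,325,260,4),crop(cv2.imread('pics/w1.png'),290,60,360,200,4)]))
E
```

```text
((292.5, 231.5), (43.0, 37.0), 90.0)
blk [[0.6035, 0.2874], [0.6506, 0.3024], [0.6717, 0.241], [0.6238, 0.2256]] [0.6374 0.2641]
height tri [0.6407 0.2599 0.0128]
blue
[([157, 84], [0.4172, 0.4019]), ([219, 108], [0.4984, 0.3953]), ([182, 218], [0.4845, 0.2365]), ([126, 198], [0.4039, 0.2439])]
jar [0.454  0.3564 0.052 ]
```

View pics/c4.png

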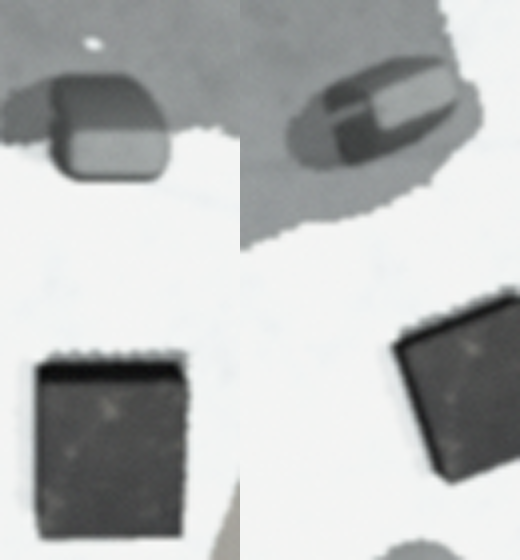

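Left crop: the block's top face runs from (274.5,215) to (311.5,254.5), so its centre is (0.638, 0.261), in agreement with w1. The scorer is wider along its long top edge and tapers across. Grasping the block.

jog_arm --hand '[0.085,0.085,0.085,0.085,0.085]' --pt "0.018 -0.019 -0.03" --pt "0.018 -0.019 -0.04" --pt "0.018 -0.019 -0.045" --pt "0.019 -0.0185 -0.045" --pt "0 0 -0.03" --yaw '[0,0,0,0,0]'

```text
time_s: 11.08
position: [0.6362, 0.2606, 0.0603]
tool_rot: [[-0.275, 0.962, -0.002], [0.962, 0.275, -0.001], [0.0, -0.002, -1.0]]
ft_force: [-0.2, 0.4, 0.3]
grip_width: 0.0849
gripper_force: 0.0
```

jog_arm --hand '[0.085,0.085,0.085,0.085,0.085]' --pt "0 0 -0.025" --pt "0 0 -0.012" --pt "0 0 0" --pt "0 0 0" --pt "0 0 0" --yaw '[0,0,0,0,0]'

```text
time_s: 11.7
position: [0.637, 0.2619, 0.0265]
tool_rot: [[-0.277, 0.961, 0.002], [0.961, 0.277, 0.0], [-0.0, 0.002, -1.0]]
ft_force: [-0.6, -0.1, 0.0]
grip_width: 0.085
gripper_force: 0.0
```

```bash
python3 - <<'E'
from h import *
import pickle
S={k:pickle.load(open(f'pics/{k}.pkl','rb')) for k in('w1','w4')}
print('blk',tri([ray('wrist',(293,234.7),S['w4']),ray('wrist',(351.6,157.7),S['w1'])]).round(4))
# scorer top: corners in c4 crops
def a(p):return 265+p[0]/4,120+p[1]/4
def b(p):return 290+(p[0]-240)/4,60+p[1]/4
for p,q in [((68,178),(380,132)),((165,178),(458,92)),((72,130),(372,100)),((162,130),(450,66)),((55,75),(330,100))]: 
  print(tri([ray('wrist',a(p),S['w4']),ray('wrist',b(q),S['w1'])]).round(4),end=' ')
s=env.observe();print(s['position'],s['ft_force'])
E
```

```text
blk [0.6388 0.2612 0.0223]
[0.5878 0.3576 0.0743] [0.6104 0.3664 0.0846] [0.5871 0.3689 0.0634] [0.6102 0.3763 0.0711] [ 0.5866  0.377  -0.0097] [0.63703165 0.26188201 0.0264642 ] [-0.60939204 -0.05317982  0.03851925]
```

jog_arm --hand '[0.085,0.065,0.045,0.04,0.04]' --pt "0.001 0 -0.004" --pt "0 0 0" --pt "0 0 0" --pt "0 0 0" --pt "0 0 0" --yaw '[0,0,0,0,0]' --grip_force 45

```text
time_s: 12.32
position: [0.6379, 0.2617, 0.0216]
tool_rot: [[-0.277, 0.961, 0.001], [0.961, 0.277, 0.0], [-0.0, 0.001, -1.0]]
ft_force: [0.3, 0.6, 1.9]
grip_width: 0.0511
gripper_force: 48.9
```

jog_arm --hand '[0.04,0.04,0.04,0.04,0.04]' --pt "0 0 0" --pt "0 0 0.02" --pt "0 0 0.035" --pt "0 0 0.04" --pt "0 0 0" --yaw '[0,0,0,0,0]'

```text
time_s: 12.95
position: [0.6387, 0.262, 0.1193]
tool_rot: [[-0.277, 0.961, 0.005], [0.961, 0.277, 0.001], [-0.0, 0.006, -1.0]]
ft_force: [-0.4, -0.0, -1.8]
grip_width: 0.0515
gripper_force: 48.6
```

jog_arm --hand '[0.04,0.04,0.04,0.04,0.04]' --pt "-0.038 0.004 0" --pt "-0.038 0.004 0" --pt "-0.038 0.004 0" --pt "-0.038 0.003 0" --pt "-0.039 0.003 0" --yaw '[-0.073,-0.073,-0.073,-0.072,-0.072]'

```text
time_s: 13.58
position: [0.4447, 0.2794, 0.115]
tool_rot: [[0.084, 0.996, -0.002], [0.996, -0.084, -0.001], [-0.001, -0.002, -1.0]]
ft_force: [-0.3, 0.5, -1.7]
grip_width: 0.0509
gripper_force: 48.5
```

jog_arm --hand '[0.04,0.04,0.04,0.04,0.04]' --pt "0 0 -0.025" --pt "0 0 -0.03" --pt "0 0 -0.025" --pt "0 0 0" --pt "0 0 0" --yaw '[0,0,0,0,0]'

```text
time_s: 14.2
position: [0.4468, 0.2797, 0.0366]
tool_rot: [[0.082, 0.997, 0.0], [0.997, -0.082, 0.0], [0.0, 0.0, -1.0]]
ft_force: [0.8, -0.6, -0.7]
grip_width: 0.0511
gripper_force: 48.4
```

```bash
python3 - <<'E'
from h import *
s=env.observe();R=s['tool_rot'];print(s['position'],np.degrees(np.arctan2(R[1,1],R[0,1])),s['ft_force'])
a=env.get_image('scene')[...,::-1];b=env.get_image('side')[...,::-1]
cv2.imwrite('pics/c5.png',np.hstack([crop(a,130,120,210,200,5),crop(b,140,95,220,175,5)]))
E
```

```text
[0.44677409 0.27972591 0.03661968] -4.696897808209336 [ 0.84435906 -0.63097608 -0.71471285]
```

View pics/c5.png

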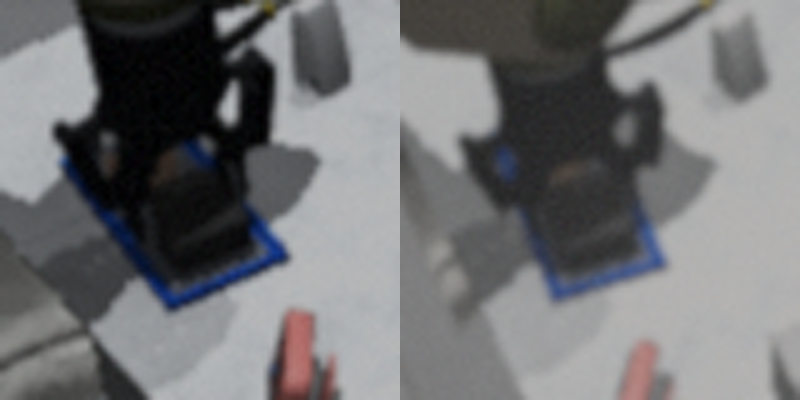

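The block sits parallel inside the near blue pocket, at about (205,225) in the left crop. Lowering it.

jog_arm --hand '[0.04,0.04,0.04,0.04,0.04]' --pt "0.0005 0 -0.006" --pt "0 0 -0.004" --pt "0 0 -0.002" --pt "0 0 0" --pt "0 0 0" --yaw '[0,0,0,0,0]'

```text
time_s: 14.92
position: [0.4471, 0.2796, 0.0246]
tool_rot: [[0.082, 0.997, -0.0], [0.997, -0.082, -0.0], [-0.0, -0.0, -1.0]]
ft_force: [-2.3, -1.2, 5.4]
grip_width: 0.0507
gripper_force: 49.3
```

jog_arm --hand '[0.06,0.085,0.085,0.085,0.085]' --pt "0 0 0" --pt "0 0 0" --pt "0 0 0.015" --pt "0 0 0.05" --pt "0 0 0.06" --yaw '[0,0,0,0,0]'

```text
time_s: 15.55
position: [0.4468, 0.2795, 0.1512]
tool_rot: [[0.082, 0.997, -0.001], [0.997, -0.082, -0.0], [-0.0, -0.001, -1.0]]
ft_force: [0.1, -0.1, 0.5]
grip_width: 0.0851
gripper_force: 0.0
```

jog_arm --hand '[0.085,0.085,0.085,0.085,0.085]' --pt "0.03 -0.02 0.02" --pt "0.035 -0.025 0.02" --pt "0.035 -0.025 0.02" --pt "0.03 -0.02 0.01" --pt "0.02 -0.02 0" --yaw '[0,0,0,0,0]'

```text
time_s: 16.18
position: [0.5984, 0.1688, 0.2212]
tool_rot: [[0.082, 0.997, 0.003], [0.997, -0.082, 0.0], [0.0, 0.003, -1.0]]
ft_force: [-0.2, 0.7, -0.4]
grip_width: 0.0848
gripper_force: 0.0
```

```bash
python3 look.py w5; python3 - <<'E'
from h import *
s=env.observe()
a=env.get_image('scene')[...,::-1];c=env.calibration('scene')
i=a.copy()
for z in np.arange(0,.41,.05):
    p=np.array(c['rotation']).T@(s['position']+[0,0,z]-c['position']);u=int(c['fx']*p[0]/p[2]+c['cx']);v=int(c['fy']*p[1]/p[2]+c['cy']);cv2.circle(i,(u,v),1,(0,0,255),-1);
w=cv2.imread('pics/w5.png')
cv2.imwrite('pics/c6.png',np.hstack([crop(i,100,0,380,250,1.7),cv2.resize(w[:330,100:400],None,fx=1.05,fy=425/330)]))
E
```

```text
16.175 [0.5984 0.1688 0.2212] yaw -4.72 0.08480807517146328 [ 5. 30. 65.  0. 85. 10.]
```

View pics/c6.png

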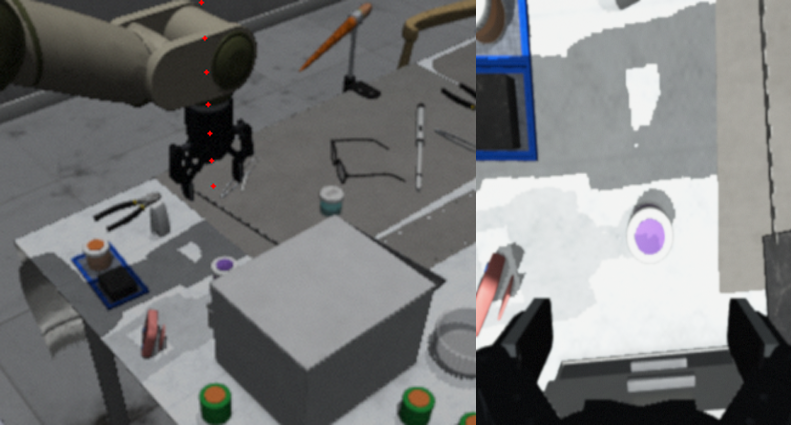

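The blue tray holds the amber jar and the block, both well seated. The gripper is over the violet jar, and the wrist housing begins about 0.15 m above the TCP, so it clears the cabinet. Grasping violet.

jog_arm --hand '[0.085,0.085,0.085,0.085,0.085]' --pt "0.005 -0.004 -0.03" --pt "0.0045 -0.003 -0.045" --pt "0 0 -0.045" --pt "0 0 -0.03" --pt "0 0 0" --yaw '[0,0,0,0,0]'

```text
time_s: 16.9
position: [0.6053, 0.1631, 0.0681]
tool_rot: [[0.081, 0.997, -0.004], [0.997, -0.081, -0.0], [-0.001, -0.004, -1.0]]
ft_force: [0.2, 0.5, 0.7]
grip_width: 0.0852
gripper_force: 0.0
```

jog_arm --hand '[0.085,0.085,0.085,0.085,0.085]' --pt "0 0 -0.018" --pt "0 0 -0.012" --pt "0 0 0" --pt "0 0 0" --pt "0 0 0" --yaw '[0,0,0,0,0]'

```text
time_s: 17.52
position: [0.607, 0.1627, 0.0401]
tool_rot: [[0.082, 0.997, 0.001], [0.997, -0.082, 0.0], [0.0, 0.001, -1.0]]
ft_force: [-0.1, 0.6, -0.5]
grip_width: 0.0848
gripper_force: 0.0
```

jog_arm --hand '[0.04,0.04,0.04,0.04,0.04]' --pt "0 0 0" --pt "0 0 0" --pt "0 0 0" --pt "0 0 0" --pt "0 0 0" --yaw '[0,0,0,0,0]' --grip_force 40

```text
time_s: 18.15
position: [0.6069, 0.1627, 0.0398]
tool_rot: [[0.082, 0.997, 0.001], [0.997, -0.082, 0.0], [0.0, 0.001, -1.0]]
ft_force: [0.4, -1.5, 5.8]
grip_width: 0.0484
gripper_force: 41.1
```

jog_arm --hand '[0.04,0.04,0.04,0.04,0.04]' --pt "0 0 0.03" --pt "0 0 0.055" --pt "0 0 0.058" --pt "0 0 0.058" --pt "0 0 0.058" --yaw '[0,0,0,0,0]'

```text
time_s: 18.77
position: [0.6062, 0.1627, 0.2997]
tool_rot: [[0.082, 0.997, -0.001], [0.997, -0.082, -0.0], [-0.0, -0.001, -1.0]]
ft_force: [1.4, 0.2, -1.8]
grip_width: 0.0485
gripper_force: 41.8
```

jog_arm --hand '[0.04,0.04,0.04,0.04,0.04]' --pt "-0.017 -0.05 0" --pt "-0.017 -0.054 0" --pt "-0.017 -0.054 0" --pt "-0.017 -0.054 0" --pt "-0.017 -0.054 0" --yaw '[0,0,0,0,0]'

```text
time_s: 19.4
position: [0.5207, -0.1048, 0.2979]
tool_rot: [[0.082, 0.997, -0.001], [0.997, -0.082, 0.0], [0.0, -0.001, -1.0]]
ft_force: [1.8, -0.4, -2.2]
grip_width: 0.0485
gripper_force: 41.9
```

jog_arm --hand '[0.04,0.04,0.04,0.04,0.04]' --pt "-0.017 -0.054 0" --pt "-0.017 -0.054 0" --pt "-0.018 -0.054 0" --pt "-0.018 -0.054 -0.02" --pt "-0.018 -0.048 -0.03" --yaw '[0,0,0,0.01,0.02]'

```text
time_s: 20.02
position: [0.4329, -0.3693, 0.2478]
tool_rot: [[0.052, 0.999, 0.001], [0.999, -0.052, -0.001], [-0.001, 0.001, -1.0]]
ft_force: [0.1, 0.2, -1.8]
grip_width: 0.049
gripper_force: 41.9
```

jog_arm --hand '[0.04,0.04,0.04,0.04,0.04]' --pt "0 0 -0.04" --pt "0 0 -0.05" --pt "0 0 -0.055" --pt "0 0 -0.045" --pt "0 0 0" --yaw '[0,0,0,0,0]'

```text
time_s: 20.65
position: [0.4325, -0.3659, 0.0555]
tool_rot: [[0.052, 0.999, -0.005], [0.999, -0.052, 0.006], [0.006, -0.005, -1.0]]
ft_force: [-0.1, -0.1, -1.2]
grip_width: 0.0485
gripper_force: 42.1
```

jog_arm --hand '[0.04,0.04,0.04,0.04,0.04]' --pt "0.001 0 -0.007" --pt "0 0 -0.003" --pt "0 0 -0.002" --pt "0 0 0" --pt "0 0 0" --yaw '[0,0,0,0,0]'

```text
time_s: 21.28
position: [0.4348, -0.3674, 0.0467]
tool_rot: [[0.052, 0.999, 0.0], [0.999, -0.052, -0.0], [-0.0, 0.0, -1.0]]
ft_force: [0.4, -0.6, -1.4]
grip_width: 0.0483
gripper_force: 42.1
```

jog_arm --hand '[0.04,0.04,0.04,0.04,0.04]' --pt "0 0 -0.002" --pt "0 0 -0.001" --pt "0 0 -0.001" --pt "0 0 0" --pt "0 0 0" --yaw '[0,0,0,0,0]'

```text
time_s: 21.9
position: [0.4347, -0.3673, 0.0428]
tool_rot: [[0.052, 0.999, 0.0], [0.999, -0.052, -0.0], [-0.0, 0.0, -1.0]]
ft_force: [-2.5, 1.3, 5.3]
grip_width: 0.0484
gripper_force: 42.7
```

jog_arm --hand '[0.06,0.085,0.085,0.085,0.085]' --pt "0 0 0" --pt "0 0 0" --pt "0 0 0.02" --pt "0 0 0.058" --pt "0 0 0.06" --yaw '[0,0,0,0,0]'

```text
time_s: 22.52
position: [0.4345, -0.3671, 0.1815]
tool_rot: [[0.052, 0.999, -0.001], [0.999, -0.052, 0.001], [0.001, -0.001, -1.0]]
ft_force: [-0.1, -0.6, 0.2]
grip_width: 0.0851
gripper_force: 0.0
```

jog_arm --hand '[0.085,0.085,0.085,0.085,0.085]' --pt "0 0 0.06" --pt "0 0.01 0.06" --pt "0.01 0.054 0.01" --pt "0.01 0.054 0" --pt "0.01 0.054 0" --yaw '[0,0,0.03,0.03,0.03]'

```text
time_s: 23.15
position: [0.4647, -0.1937, 0.3104]
tool_rot: [[-0.038, 0.999, 0.0], [0.999, 0.038, -0.0], [-0.0, 0.0, -1.0]]
ft_force: [0.8, -0.7, -0.2]
grip_width: 0.085
gripper_force: 0.0
```

jog_arm --hand '[0.085,0.085,0.085,0.085,0.085]' --pt "0.01 0.056 0" --pt "0.01 0.056 0" --pt "0.01 0.056 0" --pt "0.01 0.056 0" --pt "0.01 0.056 0" --yaw '[0.03,0.03,0.03,0.03,0.03]'

```text
time_s: 23.78
position: [0.5147, 0.0866, 0.3103]
tool_rot: [[-0.188, 0.982, 0.0], [0.982, 0.188, -0.0], [-0.0, 0.0, -1.0]]
ft_force: [0.3, 0.0, 0.0]
grip_width: 0.0849
gripper_force: 0.0
```

jog_arm --hand '[0.085,0.085,0.085,0.085,0.085]' --pt "0.011 0.056 0" --pt "0.011 0.056 0" --pt "0.011 0.056 0" --pt "0.011 0.056 -0.02" --pt "0.011 0.056 -0.03" --yaw '[0.03,0.03,0.03,0.03,0.03]'

```text
time_s: 24.4
position: [0.5697, 0.365, 0.2611]
tool_rot: [[-0.333, 0.943, 0.002], [0.943, 0.333, 0.001], [0.0, 0.002, -1.0]]
ft_force: [0.8, -0.6, -0.2]
grip_width: 0.0851
gripper_force: 0.0
```

jog_arm --hand '[0.085,0.085,0.085,0.085,0.085]' --pt "0.01 0 -0.02" --pt "0.01 0 0" --pt "0 0 0" --pt "0 0 0" --pt "0 0 0" --yaw '[0.02,0,0,0,0]'

```text
time_s: 25.02
position: [0.5894, 0.3625, 0.2423]
tool_rot: [[-0.35, 0.937, 0.001], [0.937, 0.35, 0.001], [0.0, 0.001, -1.0]]
ft_force: [-0.2, -0.4, 0.1]
grip_width: 0.0849
gripper_force: 0.0
```

```bash
python3 look.py w6; python3 - <<'E'
from h import *
w=cv2.imread('pics/w6.png');cv2.imwrite('pics/c7.png',np.hstack([w[:300,150:420],crop(w,210,120,340,270,2)[:300]]))
E
```

```text
25.025 [0.5894 0.3625 0.2423] yaw 20.47 0.08489792364524701 [22. 37. 49.  0. 94.  1.]
```

View pics/c7.png

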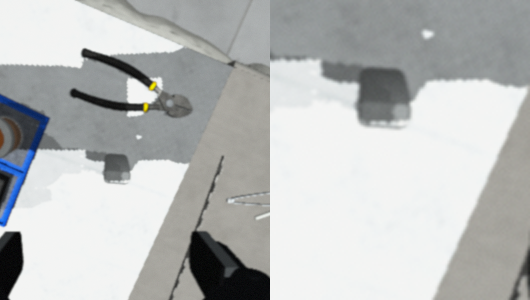

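The scorer stands at (267,169) in the wrist image, square to the fingers. Its foot's far edge is at row about 155, and its top face spans rows about 169–184. The pliers are clear of it, ending at about row 118.

```bash
python3 - <<'E'
from h import *
import pickle
S=pickle.load(open('pics/w6.pkl','rb'));R=S['tool_rot']
loc=lambda p:(R.T@(p-S['position']))[:2].round(4)
for uv,z in[((254,155),0),((279.5,155),0),((256,168.5),.07),((279,168.5),.07),((256,184),.07),((279,184),.07)]:
    p=onz('wrist',uv,z,S);print(uv,z,p.round(4),'tool',loc(p))
im=cv2.imread('pics/w6.png');g=cv2.cvtColor(im,cv2.COLOR_BGR2GRAY)
for r in(158,164,175,180):print(r,g[r,246:290].tolist())
print(g[148:192,267].tolist())
E
```

```text
(254, 155) 0 [0.5813 0.376  0.    ] tool [ 0.0155 -0.0031]
(279.5, 155) 0 [0.6129 0.3878 0.    ] tool [0.0155 0.0305]
(256, 168.5) 0.07 [0.5854 0.3723 0.07  ] tool [ 0.0106 -0.0005]
(279, 168.5) 0.07 [0.6087 0.381  0.07  ] tool [0.0106 0.0244]
(256, 184) 0.07 [0.5915 0.3561 0.07  ] tool [-0.0067 -0.0005]
(279, 184) 0.07 [0.6151 0.365  0.07  ] tool [-0.0067  0.0248]
158 [107, 109, 108, 108, 110, 111, 110, 106, 95, 81, 76, 77, 79, 79, 78, 80, 80, 81, 83, 82, 83, 82, 82, 82, 84, 82, 83, 82, 86, 82, 92, 116, 140, 150, 152, 152, 152, 151, 152, 151, 150, 149, 150, 150]
164 [227, 228, 228, 228, 228, 227, 227, 212, 162, 102, 83, 81, 84, 84, 85, 86, 84, 83, 85, 84, 86, 87, 93, 94, 94, 96, 94, 96, 95, 95, 96, 96, 108, 131, 146, 152, 152, 154, 174, 202, 219, 233, 240, 242]
175 [243, 244, 244, 242, 240, 237, 222, 170, 120, 101, 109, 113, 114, 114, 115, 118, 118, 118, 117, 118, 116, 115, 114, 116, 123, 141, 157, 167, 164, 166, 165, 166, 159, 162, 195, 232, 242, 243, 243, 242, 243, 244, 244, 244]
180 [244, 244, 244, 244, 244, 244, 242, 230, 186, 154, 143, 134, 123, 127, 145, 161, 159, 148, 150, 163, 164, 157, 139, 131, 153, 174, 181, 183, 199, 217, 216, 209, 216, 221, 233, 240, 243, 244, 244, 244, 244, 244, 244, 244]
[151, 152, 148, 148, 148, 135, 100, 79, 77, 81, 82, 87, 87, 88, 90, 92, 87, 85, 88, 90, 89, 91, 95, 100, 114, 116, 115, 115, 117, 114, 115, 120, 157, 198, 195, 192, 226, 241, 244, 244, 244, 244, 244, 244]
```

jog_arm --hand '[0.085,0.085,0.085,0.085,0.085]' --pt "0.006 0.002 -0.03" --pt "0.006 0.0025 -0.04" --pt "0 0 -0.045" --pt "0 0 -0.045" --pt "0 0 -0.02" --yaw '[0,0,0,0,0]'

```text
time_s: 25.7
position: [0.6003, 0.367, 0.0586]
tool_rot: [[-0.35, 0.937, -0.003], [0.937, 0.35, -0.001], [-0.0, -0.004, -1.0]]
ft_force: [-0.3, 0.7, 1.9]
grip_width: 0.0849
gripper_force: 0.0
```

jog_arm --hand '[0.085,0.085,0.085,0.06,0.045]' --pt "0 0 -0.022" --pt "0 0 -0.014" --pt "0 0 0" --pt "0 0 0" --pt "0 0 0" --yaw '[0,0,0,0,0]'

```text
time_s: 26.32
position: [0.6017, 0.3676, 0.0263]
tool_rot: [[-0.35, 0.937, 0.002], [0.937, 0.35, 0.001], [0.0, 0.002, -1.0]]
ft_force: [-0.0, 0.2, -0.6]
grip_width: 0.0513
gripper_force: 0.0
```

jog_arm --hand '[0.035,0.025,0.02,0.02,0.02]' --pt "0 0 0" --pt "0 0 0" --pt "0 0 0" --pt "0 0 0" --pt "0 0 0" --yaw '[0,0,0,0,0]' --grip_force 30

```text
time_s: 26.95
position: [0.6016, 0.3676, 0.0258]
tool_rot: [[-0.35, 0.937, 0.001], [0.937, 0.35, 0.0], [-0.0, 0.001, -1.0]]
ft_force: [-0.2, -0.1, 5.8]
grip_width: 0.0298
gripper_force: 30.1
```

jog_arm --hand '[0.02,0.02,0.02,0.02,0.02]' --pt "0 0 0.015" --pt "0 0 0.045" --pt "0 0 0.058" --pt "0 0 0.06" --pt "0 0 0.06" --yaw '[0,0,0,0,0]'

```text
time_s: 27.58
position: [0.6008, 0.3673, 0.2659]
tool_rot: [[-0.35, 0.937, 0.0], [0.937, 0.35, 0.0], [0.0, 0.0, -1.0]]
ft_force: [0.0, 0.5, -0.6]
grip_width: 0.03
gripper_force: 29.8
```

jog_arm --hand '[0.02,0.02,0.02,0.02,0.02]' --pt "-0.013 -0.045 0.01" --pt "-0.014 -0.055 0.01" --pt "-0.014 -0.055 0.01" --pt "-0.014 -0.055 0" --pt "-0.014 -0.055 0" --yaw '[-0.034,-0.034,-0.034,-0.034,-0.034]'

```text
time_s: 28.2
position: [0.5314, 0.1009, 0.294]
tool_rot: [[-0.186, 0.983, 0.001], [0.983, 0.186, -0.0], [-0.0, 0.001, -1.0]]
ft_force: [0.8, -0.7, 0.4]
grip_width: 0.0301
gripper_force: 29.8
```

jog_arm --hand '[0.02,0.02,0.02,0.02,0.02]' --pt "-0.014 -0.055 0" --pt "-0.014 -0.055 0" --pt "-0.014 -0.055 0" --pt "-0.014 -0.055 0" --pt "-0.014 -0.055 0" --yaw '[-0.034,-0.034,-0.034,-0.034,-0.034]'

```text
time_s: 28.82
position: [0.4614, -0.1741, 0.2939]
tool_rot: [[-0.017, 1.0, 0.001], [1.0, 0.017, -0.0], [-0.0, 0.001, -1.0]]
ft_force: [1.2, -0.1, -0.1]
grip_width: 0.0303
gripper_force: 29.8
```

jog_arm --hand '[0.02,0.02,0.02,0.02,0.02]' --pt "-0.012 -0.055 0" --pt "-0.012 -0.06 0" --pt "0 0 -0.04" --pt "0 0 -0.05" --pt "0 0 -0.05" --yaw '[-0.034,-0.034,0,0,0]'

```text
time_s: 29.45
position: [0.4382, -0.2876, 0.1525]
tool_rot: [[0.05, 0.999, 0.001], [0.999, -0.05, -0.001], [-0.001, 0.001, -1.0]]
ft_force: [-0.1, 0.0, -0.9]
grip_width: 0.0304
gripper_force: 29.8
```

jog_arm --hand '[0.02,0.02,0.02,0.02,0.02]' --pt "0 0 -0.05" --pt "0 0 -0.045" --pt "0 0 -0.02" --pt "0 0 0" --pt "0 0 0" --yaw '[0,0,0,0,0]'

```text
time_s: 30.08
position: [0.4388, -0.288, 0.0395]
tool_rot: [[0.05, 0.999, 0.001], [0.999, -0.05, -0.001], [-0.001, 0.001, -1.0]]
ft_force: [-0.2, 0.6, 0.4]
grip_width: 0.0301
gripper_force: 29.8
```

jog_arm --hand '[0.02,0.02,0.02,0.02,0.02]' --pt "0 0 -0.003" --pt "0 0 -0.002" --pt "0 0 -0.001" --pt "0 0 0" --pt "0 0 0" --yaw '[0,0,0,0,0]'

```text
time_s: 30.7
position: [0.4384, -0.2876, 0.0323]
tool_rot: [[0.05, 0.999, 0.0], [0.999, -0.05, -0.0], [-0.0, 0.0, -1.0]]
ft_force: [-0.4, -0.4, -0.3]
grip_width: 0.0296
gripper_force: 29.8
```

jog_arm --hand '[0.02,0.02,0.02,0.02,0.02]' --pt "0 0 -0.002" --pt "0 0 -0.001" --pt "0 0 -0.001" --pt "0 0 0" --pt "0 0 0" --yaw '[0,0,0,0,0]'

```text
time_s: 31.32
position: [0.4383, -0.2876, 0.0288]
tool_rot: [[0.05, 0.999, 0.0], [0.999, -0.05, -0.0], [-0.0, 0.0, -1.0]]
ft_force: [-2.5, 1.6, 5.6]
grip_width: 0.0298
gripper_force: 30.4
```

jog_arm --hand '[0.035,0.05,0.07,0.085,0.085]' --pt "0 0 0" --pt "0 0 0" --pt "0 0 0" --pt "0 0 0" --pt "0 0 0.02" --yaw '[0,0,0,0,0]'

```text
time_s: 31.95
position: [0.4378, -0.287, 0.0475]
tool_rot: [[0.05, 0.999, -0.002], [0.999, -0.05, 0.002], [0.002, -0.002, -1.0]]
ft_force: [0.0, 0.3, -0.1]
grip_width: 0.0851
gripper_force: 0.0
```

jog_arm --hand '[0.085,0.085,0.085,0.085,0.085]' --pt "0 0 0.05" --pt "0 0 0.06" --pt "0 0 0.06" --pt "0 0.03 0.06" --pt "0 0.02 0.01" --yaw '[0,0,0,0,0]'

```text
time_s: 32.58
position: [0.4389, -0.2392, 0.2877]
tool_rot: [[0.05, 0.999, 0.005], [0.999, -0.05, -0.004], [-0.004, 0.005, -1.0]]
ft_force: [0.3, 0.8, -0.9]
grip_width: 0.0852
gripper_force: 0.0
```

```bash
python3 look.py w7; python3 - <<'E'
from h import *
import pickle
a=env.get_image('scene')[...,::-1];b=env.get_image('side')[...,::-1];w=cv2.imread('pics/w7.png')
cv2.imwrite('pics/c8.png',np.hstack([np.vstack([crop(a,130,90,330,240,2),crop(b,180,200,380,350,2)]),crop(w,140,80,340,380,2)]))
E
```

```text
32.575 [ 0.4389 -0.2392  0.2877] yaw -2.86 0.08521954484919851 [-42.  15.  78.   0.  87. -39.]
```

View pics/c8.png

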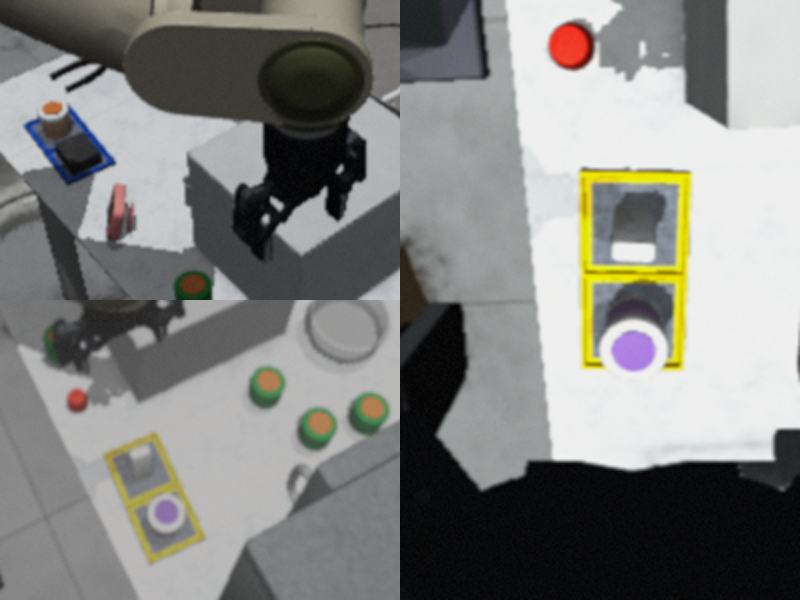

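All four things stand in their pockets near the middle. The timer and cap are where they were, and the robot is clear of everything. Handing in.

```bash
python3 -c "
from rig import env
print(env.close_job())"
```

```text
the job is handed in; nothing more can be done
None
```

I handed the job in at about 33 s of robot time: the amber jar and graphite block stand in the blue tray, the violet jar and rod scorer in the yellow tray, and the timer and cap are untouched.

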